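# Lock the sieve into the shaker collar

## Robot

A 6-joint arm with a two-finger parallel gripper is mounted at the origin on a cart in front of the work surface, level with it; the furniture and walls round the work are solid. World frame = base frame: x ahead of the robot, y to its left, z up, the work surface at z = 0. Lengths are in m, angles in rad, forces in N, time in s.
With the tool pointing down it reaches from about 0.35 to 0.775 m from the base axis. Payload 7.3 kg.
Tool frame: the origin (TCP) lies at the very end of the fingers, on their centre line; the grasp point (between the pads) lies 19 mm behind it; z points along the fingers, y is the line along which they close (so a half turn about z gives the same grasp; the last joint's range is limited). The gripper opens to 92 mm and grips with 3 to 60 N. Pads are 19 mm wide; open, the fingers measure 130 mm over their backs; the gripper's body (75 mm by 190 mm) begins 47 mm behind the grasp point.
Start: joints at [1.048, 0.342, 1.524, -0, 1.275, -0.146], TCP at [0.193, 0.488, 0.227] pointing down, gripper open.
Joint ranges: [-2.53, 2.53], [-0.77, 2.02], [0.04, 2.7], [-1, 4.14], [0.28, 2.66], [-3.11, 3.11]. Speed limits (rad/s): [2.57, 2.57, 3.14, 3.14, 3.14, 3.14].

## Interface

Orientations are given as a unit quaternion [x, y, z, w].
In Python, from bench import env gives the robot as it stands. The module is installed in compiled form; this text tells all that it offers.
- The arm moves only by the tool send_rows, never from a script. Its argument "plan" is a list of rows, each an object with "fingers": the finger opening in m, from 0 to 0.0918; "xyz": the shift along the tool's x, y, z in m, a list of three; "turn": the turn about the tool's z in rad. A call has 1 to 8 rows; each row shifts and turns the commanded pose from where the row before left it, along the tool's axes as they then stand; what a row does not reach is not made up. A row lasts 1/8 s, in which the tool goes at most 62.5 mm and 10.7 degrees, less where a joint would pass 70% of its speed; a pose out of reach is approached as far as the arm can. A call is refused whole if a number of a shift passes 0.0625 or a number of a turn 0.188, either way. A call with a gripper value outside its range is refused whole. The fingers move at their own pace and stop on an object; "newtons" is the grip in N (left out, the last holds). Time passes only in rows, so rows that do not move let the fingers close. It gives the time, the measured TCP pose, the force, the opening and the grip force at its end, in the units of the state.
- env.get_state(): the state, without advancing time (a new reading comes with each control period).
- env.snapshot(name): name is "scene" or "side" or "wrist"; returns the picture (420x560x3 uint8, red, green, blue); there is no depth.
- env.camera_params(name): a dict with "fx", "fy", "cx", "cy" (pixels), "k1" (the pictures are not rectified: a ray, as slopes to the right and down, at radius r is drawn at 1 + k1 r^2 times it, then the intrinsics apply), "xyz" and "orientation" of the camera in the world. Camera axes: x right, y up, looking along -z (the intrinsics and any distortion apply to the point x, -y, -z); pixel columns grow to the right and rows downward; lengths in m; the calibration is good to about 2 mm. A picture is of the moment at which its call begins: read the wrist's pose just before it. camera_params takes no time and is no camera call; for the wrist camera it gives the pose at the moment of the call.
- env.close_job(): hands the job in; it is judged then, once.
The state is a dict: "clock": time; "joint_positions": joint angles; "joint_velocities": joint speeds; "joint_torque": joint torques, N m; "eef_pos": TCP position; "orientation": TCP orientation; "contact_force": force on the tool from outside, world axes, zero at the start; "torque": the same for the moment, N m; "width": finger opening in m; "finger_force": force on a finger pad.
Only numpy, scipy, OpenCV 4.12 (cv2) and the standard library are available. Lean on these libraries where they do the work, as an engineer would, in place of code of your own. Each camera call takes 0.05 s, during which the arm holds its last target. There are 200 camera calls.

## Task

Fit the sieve into the sieve shaker: lift it by its bridge handle, lower it upright until its two side lugs have passed down through the two gaps in the collar's lip and it hangs on the ledge inside, and let go of it there. Then turn it clockwise (seen from above) by pushing gently on its wings, not by the handle, until it drops into the locking notches hidden under the lip; do not force it against the stop behind them, and leave it locked and level. Do not disturb the things standing around.

Things in the scene. Friction and masses are not known exactly. Their poses are not given: they have to be found in the camera images.
- sieve: Round steel laboratory sieve, 100 mm outer diameter, frame 66 mm tall, about 0.6 kg, standing on the bench; the lowest 8 mm taper to 90 mm. Origin at the centre of its underside, z up along its axis. It has a bridge handle on top, two lugs at local +x and -x, two wings at local +y and -y. It is the same after a half turn; either way round fits.
- lug (a point): Underside of the lug at the sieve's local +x, 56 mm from the axis (the other lug is at -x). Each lug is 16 mm wide, reaches out to 64 mm from the axis, and spans 14 to 24 mm above the sieve's underside.
- sieve_handle: The bridge handle fixed on the sieve: a black bar 106 mm long (along the sieve's local x), 14 mm wide and 14 mm thick, on two short uprights at its ends; the bar spans the sieve from 81 to 95 mm above the sieve's underside. The origin is the same as the sieve's.
- bar (a point): Centre of the handle's bar, 88 mm above the sieve's underside; the place to grip for lifting.
- wing_left (a point): Point on the wing at the sieve's local +y, 85 mm from the axis, 57 mm above the underside, mid-thickness. Each wing is a flat bar 12 mm wide that reaches out to 96 mm from the axis and spans 48 to 66 mm above the underside.
- wing_right (a point): The same on the wing at the sieve's local -y.
- shaker: The sieve shaker, fixed: white housing 170 x 170 mm, 60 mm tall, with a grey metal collar of 152 mm outer diameter whose top is 110 mm above the bench. Origin under its centre on the bench, z up along the collar's axis, local -x is the front with the panel.
- collar (a point): Centre of the collar's opening, at the top of its lip, 110 mm above the bench; axes as the shaker's. The lip is 8 mm thick, its opening 104 mm in diameter, with two gaps for the lugs at local -x and +x.
- gap_front (a point): Middle of the gap at the shaker's local -x, at the top of the lip, 58 mm from the axis; the other gap is opposite. Each is about 25 mm wide here.
- ledge (a point): Centre of the ledge under the lip, 88 mm above the bench; a sieve hanging on it has its underside at 74 mm. 45 to 85 degrees clockwise of the gaps (seen from above) are two notches 8 mm deep, 27 mm wide, then a solid stop; locked, the underside is at 66 mm. The notches' angle is hidden and changes from time to time. The hanging sieve turns against friction, 2 to 8 N at a wing's end.
- timer: Bystander: white bench timer, 62 x 66 x 19 mm.
- tube: Bystander: upright 50 ml tube with a screw cap, 33 mm wide, 112 mm tall.
- bottle: Bystander: small screw-cap bottle, 56 mm wide, 105 mm tall.
- marker_0: Bystander: marker pen lying on the bench, 134 mm long.
- tube_rack: Bystander: rack of microtubes, 62 x 200 x 44 mm.

How it is judged:
On the way, in this order (a step that is already met when the one before it is completed fails the run):
1. the sieve hangs on the ledge inside the collar, lugs still about below the gaps (within 0.3 rad), and has been let go (horizontal distance between sieve and shaker below 0.005 m and z of sieve in the frame of shaker between 0.071 and 0.077 m and angle between the x axis of sieve and the x axis of shaker, either way round below 0.3 rad and contact force between the fingers and sieve below 0.2 N), for 0.2 s.
2. the sieve has been turned and has dropped into the locking notches (horizontal distance between sieve and shaker below 0.005 m and z of sieve in the frame of shaker below 0.0685 m and angle between the x axis of sieve and the x axis of shaker, either way round above 0.6 rad), for 0.2 s.
At the end, for the whole second after the job is handed in: The sieve rests in the collar with both lugs down in the locking notches: its underside 63 to 68.5 mm above the shaker's foot, its axis within 5 mm of the collar's, turned at least 0.6 rad from the gaps, level within 0.06 rad, at rest and released (all of step 2 and z of sieve in the frame of shaker above 0.063 m and angle between sieve's own z axis and vertical below 0.06 rad and linear speed of sieve below 0.01 m/s and contact force between the fingers and sieve below 0.2 N); the robot touches nothing.
It fails at once if the sieve is turned in the collar by its handle: the fingers touch the handle once it is turned more than 0.35 rad from the gaps inside the collar (horizontal distance between sieve and shaker below 0.008 m and z of sieve in the frame of shaker below 0.08 m and angle between the x axis of sieve and the x axis of shaker, either way round above 0.35 rad and contact force between the fingers and sieve_handle above 0.5 N).
It fails at once if the sieve is forced: once it is turned more than 0.35 rad from the gaps inside the collar, the fingers press on it with over 45 N (horizontal distance between sieve and shaker below 0.008 m and z of sieve in the frame of shaker below 0.08 m and angle between the x axis of sieve and the x axis of shaker, either way round above 0.35 rad and contact force between the fingers and sieve above 45 N).
It fails at once if the sieve is tipped over by more than 0.5 rad (angle between sieve's own z axis and vertical above 0.5 rad).
It fails at once if a bystander (timer, tube, bottle, marker or tube rack) is moved by more than 20 mm (distance of any of timer, tube, bottle, marker_0, tube_rack from where it was at the start of the episode above 0.02 m).
It also fails if it takes over 70 s, if anything falls off the work surface, if the arm or the gripper's body presses on something with over 40 N, if the wrist force passes 120 N, or if a joint passes its speed limit or range.

## Working session

There is one attempt and no reset: what is moved stays moved. The work goes in short steps, Python scripts to look and compute and a tool call to move; the robot and the scene stay as the last step left them, time stands still between calls to the robot, and variables do not carry over. Pictures are saved under pics/ and viewed, at most 10 in all, crops included, and the job is handed in when it is done.

Besides the shell and the picture viewer there is one more tool, called by a JSON object that holds its "api" and its "payload". send_rows: Moves the arm, as the interface text tells. Its arguments: {"type":"object","properties":{"plan":{"type":"array"},"newtons":{"type":"number"}},"required":["plan"]}

```bash
mkdir -p pics
python3 - <<'E'
from bench import env
import cv2
for n in ("scene","side"):
    im=env.snapshot(n); cv2.imwrite(f"pics/{n}0.png",cv2.resize(im[:,:,::-1],(800,600),interpolation=cv2.INTER_CUBIC))
    print(n,env.camera_params(n))
print(env.get_state())
E
```

```text
scene {'fx': 542.4838799618601, 'fy': 542.4838799618601, 'cx': 274.98569391354715, 'cy': 220.42791253375822, 'k1': -0.001239329687636827, 'xyz': array([-0.35472448,  0.8945088 ,  0.75138019]), 'orientation': array([-0.21600873,  0.45532466,  0.78785879, -0.35397487])}
side {'fx': 470.61557920536524, 'fy': 470.61557920536524, 'cx': 284.0218552338755, 'cy': 210.68283007502396, 'k1': 0.05353614175720471, 'xyz': array([0.45923393, 0.93391257, 0.82196313]), 'orientation': array([-0.01728125,  0.41019728,  0.91073267, -0.0447833 ])}
{'clock': 0.1, 'joint_positions': array([ 1.04803275e+00,  3.42668707e-01,  1.52490887e+00,  6.33470743e-06,
        1.27538696e+00, -1.46010578e-01]), 'joint_velocities': array([-0.00177327, -0.00333804, -0.00315124, -0.00047075,  0.00015551,
        0.00099162]), 'joint_torque': array([ 1.62463002e-03, -4.32000089e+01, -2.44697160e+01,  7.19416095e-02,
        5.25989919e-02, -1.07857122e-05]), 'eef_pos': array([0.19295362, 0.48787629, 0.22611073]), 'orientation': array([ 1.87265228e-01,  9.82309149e-01, -6.46953388e-04, -2.27980804e-04]), 'contact_force': array([-0.11177118, -0.6057239 , -0.13964242]), 'torque': array([0.02645399, 0.00627229, 0.0129945 ]), 'finger_force': 0.0, 'width': 0.09166510642176316}
```

View pics/scene0.png

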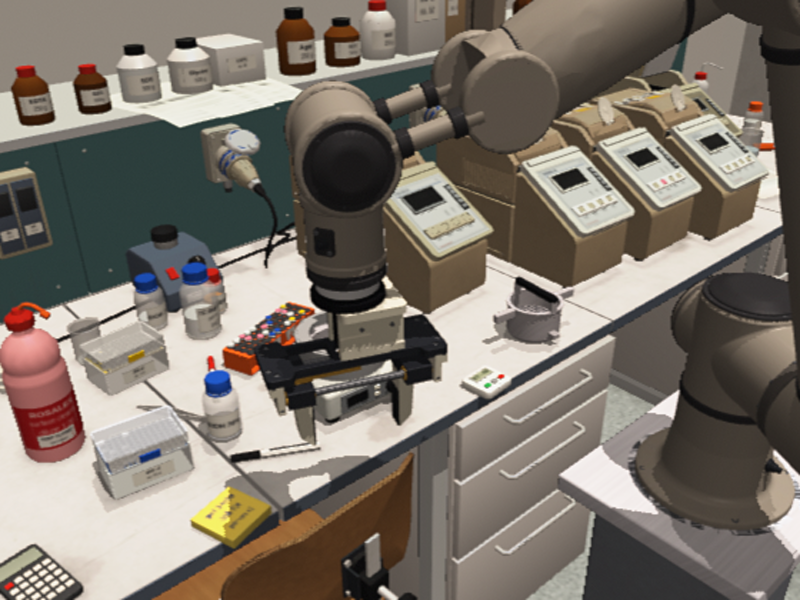

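View pics/side0.png

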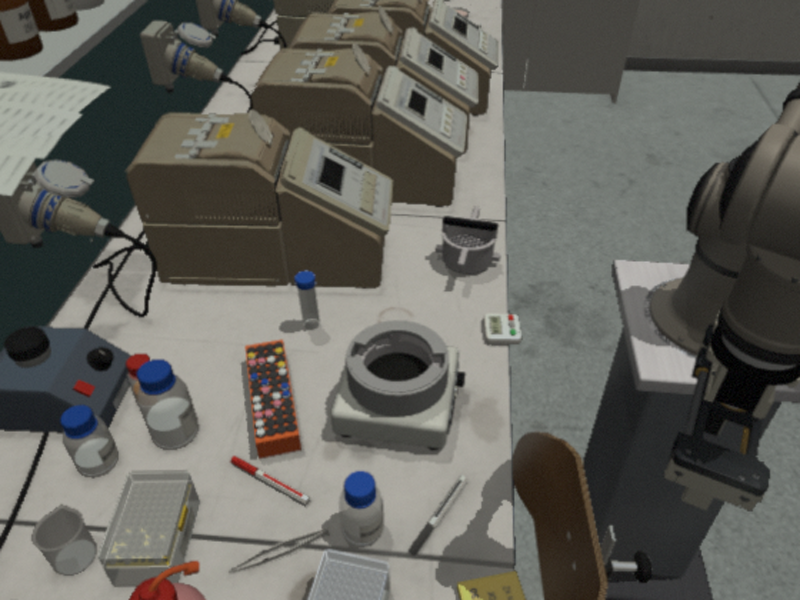

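The side view shows the sieve at about (470,240) and the shaker collar at about (397,365), both in enlarged pixels. The timer is at (502,328) and the tube at (306,300). Next I'll crop closer on the sieve and shaker.

```bash
cat > h.py <<'E'
from bench import env
import numpy as np, cv2
from scipy.spatial.transform import Rotation as R
def ray(p,uv):
    d=np.array([(uv[0]-p['cx'])/p['fx'],(uv[1]-p['cy'])/p['fy']]); s=d.copy()
    for _ in range(10): s=d/(1+p['k1']*(s@s))
    v=R.from_quat(p['orientation']).apply([s[0],-s[1],-1]); return p['xyz'],v
def onz(p,uv,z):
    o,v=ray(p,uv); return o+v*(z-o[2])/v[2]
def proj(p,X):
    c=R.from_quat(p['orientation']).inv().apply(np.atleast_2d(X)-p['xyz'])
    s=np.c_[c[:,0],-c[:,1]]/-c[:,2:]; s=s*(1+p['k1']*(s**2).sum(1))[:,None]
    return s*[p['fx'],p['fy']]+[p['cx'],p['cy']]
E
python3 - <<'E'
import cv2,numpy as np
im=cv2.imread('pics/side0.png')
def crop(x,y,w,h,W,H): return cv2.resize(im[y:y+h,x:x+w],(W,H),interpolation=cv2.INTER_CUBIC)
a=crop(430,200,80,80,400,400); b=crop(325,310,150,150,400,400)
# a: scale 5 of 800-px; b: scale 2.667
cv2.imwrite('pics/c1.png',np.hstack([a,b]))
from h import *
p=env.camera_params('side')
s=.7
for n,uv,z in [('barL',(446,222),.088),('barR',(496,228),.088),('collar',(397,352),.11),('tubecap',(305,275),.112),('timer',(502,328),.01),('bottle',(360,485),.105),('marker',(437,515),.005),('rack',(272,395),.044)]:
    print(n,onz(p,np.array(uv)*s,z).round(3))
E
```

```text
barL [ 0.48  -0.124  0.088]
barR [ 0.386 -0.114  0.088]
collar [0.534 0.247 0.11 ]
tubecap [0.705 0.088 0.112]
timer [0.369 0.074 0.01 ]
bottle [0.556 0.472 0.105]
marker [0.46  0.442 0.005]
rack [0.719 0.291 0.044]
```

View pics/c1.png

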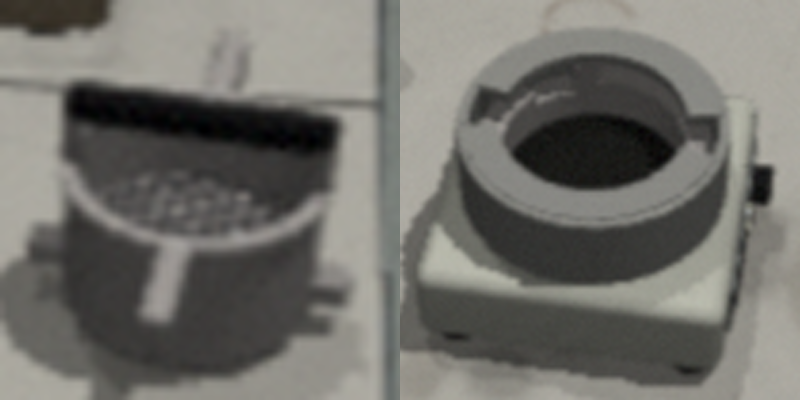

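Run:
```python
from h import *
from scipy.optimize import least_squares
p=env.camera_params('side')
A=lambda P:(np.array([430,200])+np.array(P)/5)*.7
B=lambda P:(np.array([325,310])+(np.array(P)-[400,0])/2.6667)*.7
pts=np.array([onz(p,B(q),.11)[:2] for q in [(593,28),(460,125),(727,125),(590,222),(500,62),(690,62)]])
print(pts.round(3))
f=least_squares(lambda c:np.hypot(*(pts-c).T)-.076,[.53,.25]);print('collar',f.x,f.fun.round(4))
for q in [(473,88),(470,122),(718,115),(718,150)]: print('gap',onz(p,B(q),.11).round(3))
e=[onz(p,A(q),.095) for q in [(66,86),(340,118)]];print('bar far-top edge',e)
w=env.camera_params('wrist');print(w); s=env.get_state()
Rt=R.from_quat(s['orientation']);print(Rt.as_matrix().round(3));print('cam in tool',Rt.inv().apply(w['xyz']-s['eef_pos']),(Rt.inv()*R.from_quat(w['orientation'])).as_matrix().round(3))
```

```text
[[0.541 0.18 ]
 [0.605 0.264]
 [0.46  0.249]
 [0.527 0.326]
 [0.591 0.213]
 [0.483 0.202]]
collar [0.53244584 0.25522445] [-0.     -0.0027 -0.0032 -0.0051 -0.0042 -0.0037]
gap [0.603 0.235 0.11 ]
gap [0.6   0.261 0.11 ]
gap [0.465 0.242 0.11 ]
gap [0.464 0.269 0.11 ]
bar far-top edge [array([ 0.48631166, -0.12966862,  0.095     ]), array([ 0.38302867, -0.11904525,  0.095     ])]
{'fx': 373.4872822125694, 'fy': 373.4872822125694, 'cx': 281.46317463779286, 'cy': 207.9372238203364, 'k1': 0.02451422660809233, 'xyz': array([0.12080108, 0.517077  , 0.38474751]), 'orientation': array([-0.12005154, -0.08158956,  0.55571651,  0.81860243])}
[[-0.93   0.368 -0.001]
 [ 0.368  0.93  -0.001]
 [ 0.    -0.001 -1.   ]]
cam in tool [ 0.0778677   0.00039224 -0.15862145] [[-0.001  0.958  0.287]
 [ 1.     0.002 -0.001]
 [-0.002  0.287 -0.958]]
```

{"api": "send_rows", "payload": {"plan": [{"fingers":0.09,"xyz":[0,0,-0.03],"turn":-0.137},{"fingers":0.09,"xyz":[0,0,0],"turn":-0.137},{"fingers":0.09,"xyz":[-0.0515,-0.0285,0],"turn":0},{"fingers":0.09,"xyz":[-0.0515,-0.0285,0],"turn":0},{"fingers":0.09,"xyz":[-0.0515,-0.0285,0],"turn":0},{"fingers":0.09,"xyz":[-0.0515,-0.0285,0],"turn":0},{"fingers":0.09,"xyz":[-0.0515,-0.0285,0],"turn":0},{"fingers":0.09,"xyz":[-0.0515,-0.0285,0],"turn":0}]}}

```text
clock: 1.1
eef_pos: [0.4842, 0.285, 0.2564]
orientation: [0.051, 0.999, -0.0, -0.0]
contact_force: [1.2, 0.3, -0.2]
width: 0.0895
finger_force: 0.0
```

{"api": "send_rows", "payload": {"plan": [{"fingers":0.09,"xyz":[-0.05,-0.028,0],"turn":0},{"fingers":0.09,"xyz":[0,0,0],"turn":0},{"fingers":0.09,"xyz":[0,0,0],"turn":0}]}}

```text
clock: 1.48
eef_pos: [0.5293, 0.2535, 0.2561]
orientation: [0.052, 0.999, -0.0, -0.001]
contact_force: [0.4, 0.3, -0.2]
width: 0.0899
finger_force: 0.0
```

Run:
```python
from h import *
import pickle
p=env.camera_params('wrist'); im=env.snapshot('wrist'); pickle.dump(p,open('w1.pkl','wb'))
cv2.imwrite('pics/w1.png',cv2.resize(im[:,:,::-1],(800,600),interpolation=cv2.INTER_CUBIC)); s=env.get_state();print(s['eef_pos'],s['clock'],s['joint_positions'])
```

```text
[0.52888392 0.25404422 0.25649224] 1.525 [ 3.16942268e-01  4.38164633e-01  1.29351361e+00  5.02102204e-04
  1.41086087e+00 -1.15183134e+00]
```

View pics/w1.png

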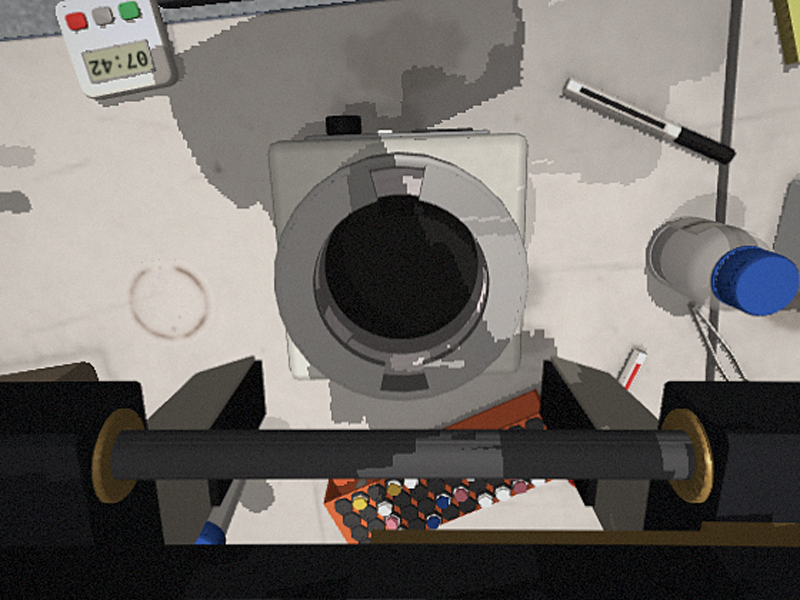

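The collar ring in the wrist view spans (275..528, 153..400). The front gap corners are at (371,168) and (427,168), with inner corners at (374,196) and (421,196). The rear gap is at about (380..428, 388).

Run:
```python
from h import *
import pickle
from scipy.optimize import least_squares
p=pickle.load(open('w1.pkl','rb'))
g=lambda q,z=.11:onz(p,np.array(q)*.7-.15,z)[:2]
pts=np.array([g(q) for q in [(275,280),(528,280),(399,153),(405,400),(316,180),(487,180),(315,372),(490,372)]])
f=least_squares(lambda c:np.hypot(*(pts-c).T)-.076,[.53,.25]);print('collar',f.x,f.fun.round(4))
a=[g(q) for q in [(374,196),(421,196),(371,168),(427,168)]];b=[g(q) for q in [(385,373),(424,373),(380,388),(428,388)]]
A=np.mean(a,0);B=np.mean(b,0);print(A,B,(A+B)/2,np.degrees(np.arctan2(*(B-A)[::-1])), np.round(a,3),np.round(b,3))
```

```text
collar [0.53549087 0.25331062] [-0.0012 -0.0015 -0.0004 -0.0009  0.0016  0.0014  0.0016  0.0023]
[0.47567668 0.25758682] [0.59696135 0.24837679] [0.53631901 0.2529818 ] -4.342552542997525 [[0.482 0.243]
 [0.485 0.27 ]
 [0.466 0.243]
 [0.47  0.274]] [[0.591 0.237]
 [0.593 0.261]
 [0.6   0.233]
 [0.604 0.263]]
```

{"api": "send_rows", "payload": {"plan": [{"fingers":0.09,"xyz":[0.008,-0.054,0],"turn":0},{"fingers":0.09,"xyz":[0.008,-0.054,0],"turn":0},{"fingers":0.09,"xyz":[0.008,-0.054,0],"turn":0},{"fingers":0.09,"xyz":[0.008,-0.054,0],"turn":0},{"fingers":0.09,"xyz":[0.008,-0.054,0],"turn":0},{"fingers":0.09,"xyz":[0.008,-0.054,0],"turn":0},{"fingers":0.09,"xyz":[0.008,-0.054,0],"turn":0},{"fingers":0.09,"xyz":[0,0,0],"turn":0}]}}

```text
clock: 2.52
eef_pos: [0.4344, -0.1184, 0.257]
orientation: [0.053, 0.999, -0.0, 0.0]
contact_force: [-0.5, -0.2, -0.0]
width: 0.0898
finger_force: 0.0
```

{"api": "send_rows", "payload": {"plan": [{"fingers":0.09,"xyz":[0,0,0],"turn":0},{"fingers":0.09,"xyz":[0,0,0],"turn":0}]}}

```text
clock: 2.78
eef_pos: [0.4356, -0.1152, 0.2568]
orientation: [0.05, 0.999, 0.0, 0.0]
contact_force: [-0.4, 0.1, 0.3]
width: 0.0901
finger_force: 0.0
```

Run:
```python
from h import *
import pickle
p=env.camera_params('wrist'); im=env.snapshot('wrist'); pickle.dump(p,open('w2.pkl','wb'))
cv2.imwrite('pics/w2.png',cv2.resize(im[:,:,::-1],(800,600),interpolation=cv2.INTER_CUBIC)); s=env.get_state();print(s['eef_pos'],s['clock'],s['joint_positions'])
```

```text
[ 0.43560956 -0.11531444  0.25678558] 2.825 [-4.29386977e-01  1.79933438e-01  1.66084745e+00  3.38652528e-04
  1.30070465e+00 -1.90013584e+00]
```

View pics/w2.png

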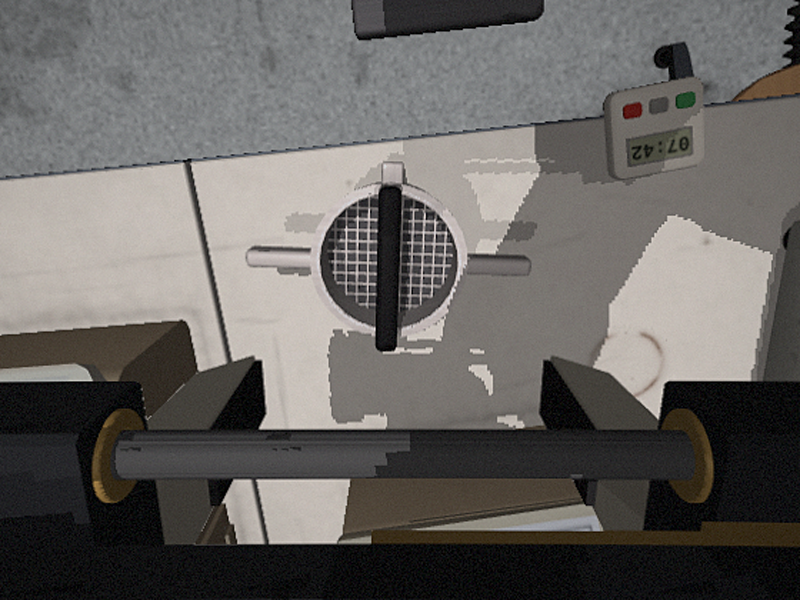

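The bar runs from (390,186) to (386,346). The wing tips are at (247,256) and (531,265).

Run:
```python
from h import *
import pickle
p=pickle.load(open('w2.pkl','rb'))
g=lambda q,z:onz(p,np.array(q)*.7-.15,z)[:2]
for n,a,b,z in [('bar',(390,186),(386,346),.095),('wing',(247,256),(531,265),.066)]:
    A,B=g(a,z),g(b,z);d=B-A;print(n,A,B,(A+B)/2,np.hypot(*d),np.degrees(np.arctan2(d[1],d[0])))
s=env.get_state();print(R.from_quat(s['orientation']).as_matrix().round(4),s['eef_pos'])
```

```text
bar [ 0.38525038 -0.11650832] [ 0.48569525 -0.12999482] [ 0.43547282 -0.12325157] 0.10134623031457614 -7.647238248432331
wing [ 0.42370774 -0.21711132] [ 0.44910519 -0.02885605] [ 0.43640646 -0.12298368] 0.189960725125593 82.31663730041097
[[-9.95e-01  1.00e-01  2.00e-04]
 [ 1.00e-01  9.95e-01  3.00e-04]
 [-2.00e-04  3.00e-04 -1.00e+00]] [ 0.43560956 -0.11531444  0.25678558]
```

{"api": "send_rows", "payload": {"plan": [{"fingers":0.045,"xyz":[-0.001,-0.0077,0],"turn":0.034},{"fingers":0.045,"xyz":[0,0,0.045],"turn":0},{"fingers":0.045,"xyz":[0,0,0.045],"turn":0},{"fingers":0.045,"xyz":[0,0,0.045],"turn":0},{"fingers":0.045,"xyz":[0,0,0.03],"turn":0},{"fingers":0.045,"xyz":[0,0,0.02],"turn":0},{"fingers":0.045,"xyz":[0,0,0],"turn":0},{"fingers":0.045,"xyz":[0,0,0],"turn":0}]}}

```text
clock: 3.82
eef_pos: [0.4362, -0.1248, 0.0724]
orientation: [0.068, 0.998, -0.0, 0.001]
contact_force: [-0.2, -0.6, -0.7]
width: 0.045
finger_force: 0.0
```

{"api": "send_rows", "payload": {"plan": [{"fingers":0.0,"xyz":[0,0,0],"turn":0},{"fingers":0,"xyz":[0,0,0],"turn":0},{"fingers":0,"xyz":[0,0,0],"turn":0},{"fingers":0,"xyz":[0,0,0],"turn":0},{"fingers":0,"xyz":[0,0,0],"turn":0}], "newtons": 45}}

```text
clock: 4.45
eef_pos: [0.4357, -0.1244, 0.0719]
orientation: [0.068, 0.998, 0.0, 0.0]
contact_force: [0.1, 2.8, 2.4]
width: 0.0133
finger_force: 45.0
```

{"api": "send_rows", "payload": {"plan": [{"fingers":0,"xyz":[0,0,-0.01],"turn":0},{"fingers":0,"xyz":[0,0,-0.03],"turn":0},{"fingers":0,"xyz":[0,0,-0.045],"turn":0},{"fingers":0,"xyz":[0,0,-0.045],"turn":0},{"fingers":0,"xyz":[0,0,-0.045],"turn":-0.03},{"fingers":0,"xyz":[0,0,0],"turn":-0.031},{"fingers":0,"xyz":[0,0,0],"turn":0}]}}

```text
clock: 5.32
eef_pos: [0.4345, -0.1242, 0.2454]
orientation: [0.038, 0.999, 0.001, -0.001]
contact_force: [-0.1, -0.0, -5.5]
width: 0.0134
finger_force: 45.0
```

Run:
```python
from h import *
s=env.get_state();M=R.from_quat(s['orientation']).as_matrix();print(s['eef_pos'],s['contact_force'],s['width'],M.round(4))
print(M.T@(np.array([.5357,.253,s['eef_pos'][2]])-s['eef_pos']))
```

```text
[ 0.43449787 -0.1242447   0.24537677] [-0.12823447 -0.01759004 -5.49965741] 0.013350200090241198 [[-0.9971  0.0758 -0.0026]
 [ 0.0758  0.9971  0.0012]
 [ 0.0027  0.001  -1.    ]]
[-7.23012917e-02  3.83833201e-01  1.80045023e-04]
```

{"api": "send_rows", "payload": {"plan": [{"fingers":0,"xyz":[-0.006,0.03,0],"turn":0},{"fingers":0,"xyz":[-0.01,0.055,0],"turn":0},{"fingers":0,"xyz":[-0.01,0.055,0],"turn":0},{"fingers":0,"xyz":[-0.01,0.055,0],"turn":0},{"fingers":0,"xyz":[-0.01,0.055,0],"turn":0},{"fingers":0,"xyz":[-0.01,0.054,0],"turn":0},{"fingers":0,"xyz":[-0.01,0.05,0],"turn":0},{"fingers":0,"xyz":[-0.006,0.03,0],"turn":0}]}}

```text
clock: 6.32
eef_pos: [0.5355, 0.2549, 0.2434]
orientation: [0.037, 0.999, -0.001, -0.003]
contact_force: [0.8, -0.4, -5.9]
width: 0.0132
finger_force: 45.0
```

{"api": "send_rows", "payload": {"plan": [{"fingers":0,"xyz":[0,0,0.03],"turn":0},{"fingers":0,"xyz":[0,0,0],"turn":0},{"fingers":0,"xyz":[0,0,0],"turn":0},{"fingers":0,"xyz":[0,0,0],"turn":0}]}}

```text
clock: 6.82
eef_pos: [0.5369, 0.2525, 0.2176]
orientation: [0.038, 0.999, 0.0, 0.001]
contact_force: [0.4, 0.0, -5.4]
width: 0.0135
finger_force: 45.0
```

Run:
```python
from h import *
import pickle
p=env.camera_params('wrist'); im=env.snapshot('wrist'); pickle.dump(p,open('w3.pkl','wb'))
im2=env.snapshot('side')
a=cv2.resize(im[110:300,140:420],(800,543),interpolation=cv2.INTER_CUBIC)
cv2.imwrite('pics/w3.png',a[:,:,::-1])
cv2.imwrite('pics/s3.png',cv2.resize(im2[130:330,200:360],(640,800))[200:,:,::-1][:600])
s=env.get_state();M=R.from_quat(s['orientation']).as_matrix();print(s['eef_pos'],s['contact_force'],M.round(4),s['clock'])
print(M.T@(np.array([.5357,.253,s['eef_pos'][2]])-s['eef_pos']))
```

```text
[0.5368277  0.2525346  0.21769222] [-0.69575076  0.21700512 -5.06799582] [[-9.971e-01  7.640e-02  1.500e-03]
 [ 7.640e-02  9.971e-01  5.000e-04]
 [-1.500e-03  6.000e-04 -1.000e+00]] 6.925
[ 1.15995946e-03  3.77867082e-04 -1.49340949e-06]
```

View pics/w3.png

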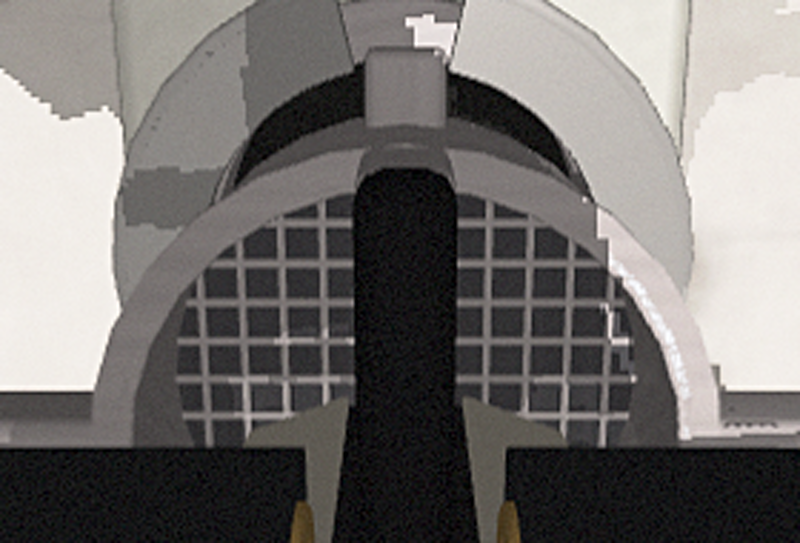

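View pics/s3.png

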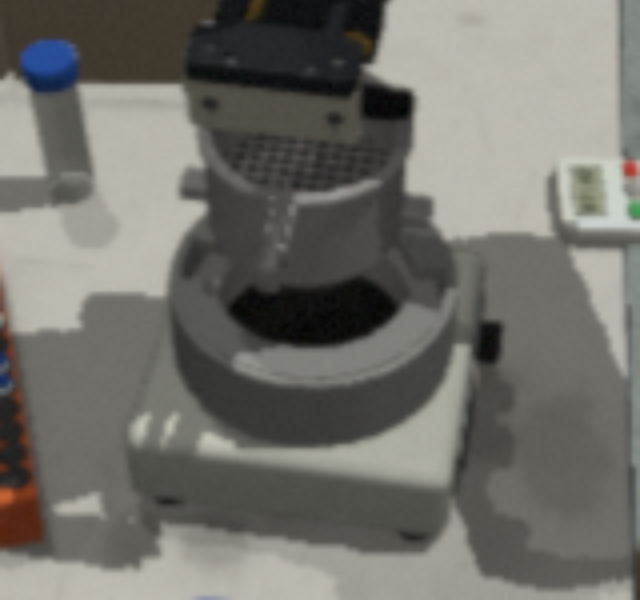

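The lug's outer end spans (366..446, 50) in the crop, roughly centred over the front gap at (345..460, 30). The bar end is at (405,170), and the sieve hangs level.

Run:
```python
from h import *
import pickle
p=pickle.load(open('w3.pkl','rb')); T=np.array([.5368,.2525])
M=np.array([[-.9971,.0764],[.0764,.9971]])
def t(q,z): return (M.T@(onz(p,(140+q[0]*.35-.3,110+q[1]*.35-.3),z)[:2]-T)).round(4)
u=.2177-.072
for n,q,z in [('lugL',(366,50),u+.024),('lugR',(446,50),u+.024),('barL',(355,190),u+.095),('barR',(457,190),u+.095),('barend',(405,168),u+.095),('barLfar',(354,390),u+.095),('barRfar',(461,390),u+.095),('rimL',(92,390),u+.066),('rimR',(718,390),u+.066)]: print(n,t(q,z))
for q in [(353,65),(457,50),(345,20),(462,10)]: print('gapedge',t(q,.11))
```

```text
lugL [ 0.0612 -0.0067]
lugR [0.0612 0.0085]
barL [ 0.0492 -0.0059]
barR [0.0492 0.0072]
barend [0.0521 0.0005]
barLfar [ 0.0214 -0.0065]
barRfar [0.0213 0.0081]
rimL [ 0.0094 -0.0513]
rimR [0.0092 0.0524]
gapedge [ 0.0528 -0.0119]
gapedge [0.0563 0.0135]
gapedge [ 0.0635 -0.0137]
gapedge [0.0658 0.0146]
```

{"api": "send_rows", "payload": {"plan": [{"fingers":0,"xyz":[0.0015,0,0.02],"turn":0},{"fingers":0,"xyz":[0,0,0.015],"turn":0},{"fingers":0,"xyz":[0,0,0.008],"turn":0},{"fingers":0,"xyz":[0,0,0],"turn":0}]}}

```text
clock: 7.42
eef_pos: [0.5348, 0.2528, 0.1732]
orientation: [0.038, 0.999, -0.0, -0.001]
contact_force: [0.3, -0.1, -5.4]
width: 0.0137
finger_force: 45.0
```

{"api": "send_rows", "payload": {"plan": [{"fingers":0,"xyz":[0,0,0.005],"turn":0},{"fingers":0,"xyz":[0,0,0.004],"turn":0},{"fingers":0,"xyz":[0,0,0],"turn":0}]}}

```text
clock: 7.8
eef_pos: [0.5349, 0.2529, 0.1645]
orientation: [0.038, 0.999, 0.0, -0.0]
contact_force: [0.0, 1.5, -5.4]
width: 0.0134
finger_force: 45.0
```

{"api": "send_rows", "payload": {"plan": [{"fingers":0,"xyz":[0,0.0005,0.005],"turn":0},{"fingers":0,"xyz":[0,0,0.005],"turn":0},{"fingers":0,"xyz":[0,0,0.003],"turn":0},{"fingers":0,"xyz":[0,0,0],"turn":0}]}}

```text
clock: 8.3
eef_pos: [0.535, 0.2535, 0.1518]
orientation: [0.038, 0.999, 0.0, 0.0]
contact_force: [-1.5, -0.0, -3.8]
width: 0.0135
finger_force: 45.0
```

{"api": "send_rows", "payload": {"plan": [{"fingers":0,"xyz":[0,0,0.002],"turn":0},{"fingers":0,"xyz":[0,0,0.002],"turn":0},{"fingers":0,"xyz":[0,0,0],"turn":0}]}}

```text
clock: 8.68
eef_pos: [0.5346, 0.2532, 0.1473]
orientation: [0.038, 0.999, -0.0, -0.0]
contact_force: [-3.0, -2.2, -3.1]
width: 0.0134
finger_force: 45.0
```

{"api": "send_rows", "payload": {"plan": [{"fingers":0,"xyz":[0.0006,-0.0004,0.001],"turn":0},{"fingers":0,"xyz":[0,0,0.001],"turn":0},{"fingers":0,"xyz":[0,0,0],"turn":0}]}}

```text
clock: 9.05
eef_pos: [0.5343, 0.2532, 0.1459]
orientation: [0.038, 0.999, 0.0, 0.0]
contact_force: [-3.2, -0.6, -0.8]
width: 0.0133
finger_force: 45.0
```

{"api": "send_rows", "payload": {"plan": [{"fingers":0.045,"xyz":[0,0,0],"turn":0},{"fingers":0.045,"xyz":[0,0,0],"turn":0},{"fingers":0.045,"xyz":[0,0,0],"turn":0},{"fingers":0.045,"xyz":[0,0,0],"turn":0}]}}

```text
clock: 9.55
eef_pos: [0.5345, 0.2532, 0.1459]
orientation: [0.038, 0.999, 0.0, 0.0]
contact_force: [0.0, 1.6, 0.2]
width: 0.0442
finger_force: 0.0
```

{"api": "send_rows", "payload": {"plan": [{"fingers":0.045,"xyz":[0,0,-0.04],"turn":0},{"fingers":0.045,"xyz":[0,0,-0.06],"turn":0},{"fingers":0.045,"xyz":[0,0,0],"turn":0},{"fingers":0.0,"xyz":[0,0,0],"turn":0},{"fingers":0.0,"xyz":[0,0,0],"turn":0}], "newtons": 10}}

```text
clock: 10.18
eef_pos: [0.5337, 0.2529, 0.2441]
orientation: [0.038, 0.999, -0.0, -0.001]
contact_force: [-0.1, -0.5, 0.1]
width: 0.0297
finger_force: 0.0
```

Run:
```python
from h import *
import pickle
p=env.camera_params('wrist'); im=env.snapshot('wrist'); pickle.dump(p,open('w4.pkl','wb'))
im2=env.snapshot('side')
a=cv2.resize(im[70:310,120:440],(800,600),interpolation=cv2.INTER_CUBIC)
b=cv2.resize(im2[200:330,220:350],(260,260),interpolation=cv2.INTER_CUBIC); a[340:,540:]=b
cv2.imwrite('pics/w4.png',a[:,:,::-1])
s=env.get_state();print(s['eef_pos'],s['contact_force'],s['clock'],s['width'])
```

```text
[0.53385976 0.25291321 0.24435492] [-0.11957949 -0.53301563  0.57429503] 10.275 0.02171061845249861
```

View pics/w4.png

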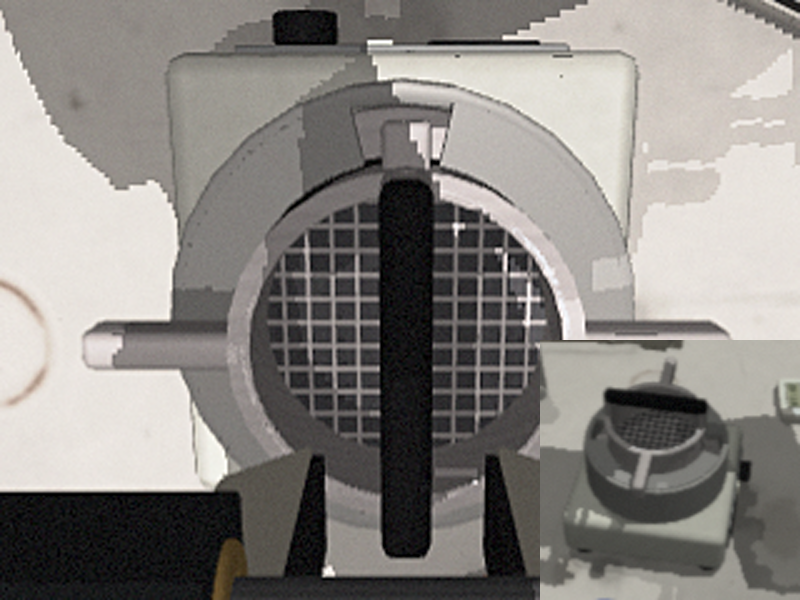

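The sieve hangs in the collar with its lug visible under the front gap at (405,145). The wings point to ±y. I'll put the closed fingers behind the +y wing.

{"api": "send_rows", "payload": {"plan": [{"fingers":0,"xyz":[0.016,0.044,0],"turn":0},{"fingers":0,"xyz":[0.016,0.044,0],"turn":0},{"fingers":0,"xyz":[0,0,0],"turn":0},{"fingers":0,"xyz":[0,0,0.05],"turn":0},{"fingers":0,"xyz":[0,0,0.045],"turn":0},{"fingers":0,"xyz":[0,0,0.028],"turn":0},{"fingers":0,"xyz":[0,0,0],"turn":0},{"fingers":0,"xyz":[0,0,0],"turn":0}]}}

```text
clock: 11.28
eef_pos: [0.51, 0.3432, 0.1239]
orientation: [0.038, 0.999, 0.0, 0.001]
contact_force: [0.4, -0.1, 0.5]
width: 0.0004
finger_force: 0.0
```

```bash
cat >> h.py <<'E'
C=np.array([.5353,.253])
def st():
    s=env.get_state();M=R.from_quat(s['orientation']).as_matrix();v=M[:2,:2].T@(s['eef_pos'][:2]-C)
    print('t',round(s['clock'],2),'z',s['eef_pos'][2].round(4),'tool offset from axis d,r',v.round(4),'yaw ydir',np.degrees(np.arctan2(M[1,1],M[0,1])).round(2),'F tool',(M.T@s['contact_force']).round(1),'w',round(s['width'],4))
E
python3 -c "from h import *;st()"
```

```text
t 11.28 z 0.1239 tool offset from axis d,r [0.0321 0.088 ] yaw ydir 85.63 F tool [-0.4 -0.1 -0.5] w 0.0004
```

{"api": "send_rows", "payload": {"plan": [{"fingers":0,"xyz":[-0.008,0,0.003],"turn":0},{"fingers":0,"xyz":[-0.005,0,0],"turn":0},{"fingers":0,"xyz":[-0.003,0,0],"turn":0},{"fingers":0,"xyz":[-0.002,0,0],"turn":0},{"fingers":0,"xyz":[0,0,0],"turn":0}]}}

```text
clock: 11.9
eef_pos: [0.5267, 0.342, 0.1198]
orientation: [0.038, 0.999, 0.0, -0.0]
contact_force: [-1.6, 0.3, 2.3]
width: 0.0003
finger_force: 1.1
```

```bash
python3 -c "from h import *;st()"
```

```text
t 11.9 z 0.1198 tool offset from axis d,r [0.0153 0.0881] yaw ydir 85.67 F tool [ 1.6  0.2 -2.3] w 0.0003
```

{"api": "send_rows", "payload": {"plan": [{"fingers":0,"xyz":[-0.0053,0.0008,0],"turn":0.06},{"fingers":0,"xyz":[-0.0053,0.0008,0],"turn":0.06},{"fingers":0,"xyz":[-0.0053,0.0008,0],"turn":0.06},{"fingers":0,"xyz":[-0.0053,0.0008,0],"turn":0.06}]}}

```text
clock: 12.4
eef_pos: [0.5478, 0.3417, 0.1195]
orientation: [0.158, 0.987, -0.0, -0.001]
contact_force: [-2.7, 1.5, 0.7]
width: 0.0004
finger_force: 1.8
```

{"api": "send_rows", "payload": {"plan": [{"fingers":0,"xyz":[-0.0053,0.0008,0],"turn":0.06},{"fingers":0,"xyz":[-0.0053,0.0008,0],"turn":0.06},{"fingers":0,"xyz":[-0.0053,0.0008,0],"turn":0.06},{"fingers":0,"xyz":[-0.0053,0.0008,0],"turn":0.06}]}}

```text
clock: 12.9
eef_pos: [0.5685, 0.3364, 0.1195]
orientation: [0.275, 0.961, -0.0, -0.001]
contact_force: [-2.2, 1.4, -0.3]
width: 0.0004
finger_force: 1.4
```

```bash
python3 -c "from h import *;st()"
```

```text
t 12.9 z 0.1195 tool offset from axis d,r [0.0159 0.0883] yaw ydir 58.07 F tool [2.6 0.  0.3] w 0.0004
```

{"api": "send_rows", "payload": {"plan": [{"fingers":0,"xyz":[-0.0053,0.0008,0],"turn":0.06},{"fingers":0,"xyz":[-0.0053,0.0008,0],"turn":0.06},{"fingers":0,"xyz":[-0.0027,0.0004,0],"turn":0.03},{"fingers":0,"xyz":[-0.0027,0.0004,0],"turn":0.03},{"fingers":0,"xyz":[-0.0027,0.0004,0],"turn":0.03}]}}

```text
clock: 13.52
eef_pos: [0.5857, 0.3275, 0.1197]
orientation: [0.374, 0.927, 0.0, -0.0]
contact_force: [-3.5, 2.7, -0.4]
width: 0.0005
finger_force: 1.7
```

{"api": "send_rows", "payload": {"plan": [{"fingers":0,"xyz":[-0.0027,0.0004,0],"turn":0.03},{"fingers":0,"xyz":[-0.0027,0.0004,0],"turn":0.03},{"fingers":0,"xyz":[-0.0027,0.0004,0],"turn":0.03}]}}

```text
clock: 13.9
eef_pos: [0.5926, 0.3223, 0.1198]
orientation: [0.416, 0.909, 0.0, 0.0]
contact_force: [-1.3, 2.7, 0.6]
width: 0.0006
finger_force: 1.7
```

```bash
python3 -c "from h import *;st()"
```

```text
t 13.9 z 0.1198 tool offset from axis d,r [0.015  0.0886] yaw ydir 40.85 F tool [ 2.8  0.8 -0.6] w 0.0006
```

{"api": "send_rows", "payload": {"plan": [{"fingers":0,"xyz":[-0.0027,0.0004,0],"turn":0.03},{"fingers":0,"xyz":[-0.0027,0.0004,0],"turn":0.03},{"fingers":0,"xyz":[-0.0027,0.0004,0],"turn":0.03}]}}

```text
clock: 14.28
eef_pos: [0.5988, 0.316, 0.1197]
orientation: [0.456, 0.89, -0.0, 0.0]
contact_force: [0.7, -0.1, -0.8]
width: 0.0006
finger_force: 0.0
```

{"api": "send_rows", "payload": {"plan": [{"fingers":0,"xyz":[-0.0027,0.0004,0],"turn":0.03},{"fingers":0,"xyz":[-0.0027,0.0004,0],"turn":0.03}]}}

```text
clock: 14.52
eef_pos: [0.6023, 0.3127, 0.1197]
orientation: [0.483, 0.876, 0.0, 0.0]
contact_force: [-0.8, 1.5, 0.5]
width: 0.0002
finger_force: 0.9
```

Contact force vanished briefly, so it may have dropped. I'll look now.

Run:
```python
from h import *
import pickle
st()
p=env.camera_params('wrist'); im=env.snapshot('wrist'); pickle.dump(p,open('w5.pkl','wb'))
im2=env.snapshot('side'); im3=env.snapshot('scene')
a=cv2.resize(im,(400,300)); b=cv2.resize(im2[200:330,220:350],(400,400),interpolation=cv2.INTER_CUBIC)
c=cv2.resize(im3[190:310,180:340],(400,300),interpolation=cv2.INTER_CUBIC)
o=np.zeros((600,800,3),np.uint8);o[:300,:400]=a;o[300:,:400]=c;o[:400,400:]=b
cv2.imwrite('pics/w5.png',o[:,:,::-1])
```

```text
t 14.53 z 0.1197 tool offset from axis d,r [0.0148 0.0886] yaw ydir 32.25 F tool [ 1.7  0.1 -0.5] w 0.0002
```

View pics/w5.png

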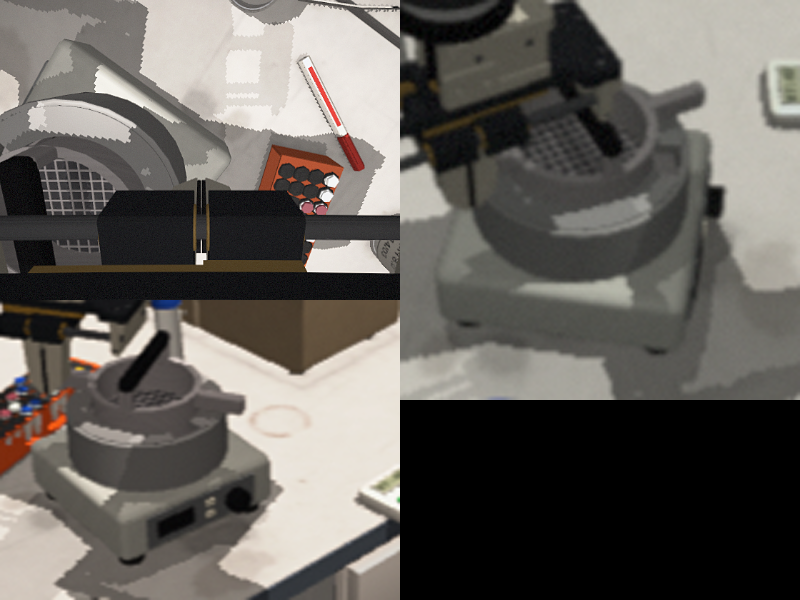

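{"api": "send_rows", "payload": {"plan": [{"fingers":0,"xyz":[-0.0027,0.0004,0],"turn":0.03},{"fingers":0,"xyz":[-0.0027,0.0004,0],"turn":0.03}]}}

```text
clock: 14.92
eef_pos: [0.6057, 0.3092, 0.12]
orientation: [0.509, 0.861, 0.001, -0.0]
contact_force: [-0.9, 4.0, 1.3]
width: 0.0005
finger_force: 1.9
```

Run:
```python
from h import *
from scipy.optimize import least_squares
ps,pc=env.camera_params('side'),env.camera_params('scene')
u1=np.array([220+303*.325,200+92*.325]); u2=np.array([180+243*.4,190+98*.4])
f=least_squares(lambda X:np.r_[proj(ps,X)[0]-u1,proj(pc,X)[0]-u2],[.46,.2,.13]);print(f.x,f.fun)
for z in (.14,.132):
  for ph in (212,208):
    a=np.radians(ph);w=np.array([np.cos(a),np.sin(a)]);X=np.r_[C+.096*w,z]
    s=(proj(ps,X)[0]-[220,200])/.325+[400,0]; c=(proj(pc,X)[0]-[180,190])/.4+[0,300];print(z,ph,s.round(),c.round())
st()
```

```text
[0.45175863 0.20278533 0.12603598] [ 0.07782313 -0.77907353 -0.43830612  0.70843004]
0.14 212 [701.  74.] [241. 385.]
0.14 208 [706.  80.] [238. 389.]
0.132 212 [701.  83.] [241. 393.]
0.132 208 [705.  89.] [238. 397.]
t 14.93 z 0.12 tool offset from axis d,r [0.0153 0.0888] yaw ydir 28.84 F tool [ 3.9  1.2 -1.3] w 0.0005
```

{"api": "send_rows", "payload": {"plan": [{"fingers":0,"xyz":[-0.0018,0.0003,0],"turn":0.02},{"fingers":0,"xyz":[0,0,0],"turn":0}]}}

```text
clock: 15.18
eef_pos: [0.6067, 0.3078, 0.1199]
orientation: [0.517, 0.856, 0.0, -0.0]
contact_force: [-2.0, 4.4, 0.5]
width: 0.0003
finger_force: 2.3
```

{"api": "send_rows", "payload": {"plan": [{"fingers":0,"xyz":[-0.0018,0.0003,0],"turn":0.02},{"fingers":0,"xyz":[0,0,0],"turn":0}]}}

```text
clock: 15.42
eef_pos: [0.6072, 0.3062, 0.1195]
orientation: [0.525, 0.851, -0.0, -0.001]
contact_force: [-1.4, 5.6, 1.2]
width: 0.0004
finger_force: 2.6
```

{"api": "send_rows", "payload": {"plan": [{"fingers":0,"xyz":[-0.0018,0.0003,0],"turn":0.02},{"fingers":0,"xyz":[-0.0018,0.0003,0],"turn":0.02},{"fingers":0,"xyz":[0,0,0],"turn":0}]}}

```text
clock: 15.8
eef_pos: [0.6079, 0.3058, 0.1193]
orientation: [0.542, 0.84, 0.001, -0.003]
contact_force: [-5.8, 12.6, -0.8]
width: 0.0001
finger_force: 7.0
```

```bash
python3 -c "from h import *;st()"
```

```text
t 15.8 z 0.1193 tool offset from axis d,r [0.0181 0.0879] yaw ydir 24.38 F tool [13.9 -0.   0.9] w 0.0001
```

Blocked at about 14 N after roughly 11° of play, which fits the notch width. I'll back off and look.

{"api": "send_rows", "payload": {"plan": [{"fingers":0,"xyz":[0.006,0,0],"turn":0},{"fingers":0,"xyz":[0.015,0,0],"turn":0},{"fingers":0,"xyz":[0,0,-0.05],"turn":0},{"fingers":0,"xyz":[0,0,-0.06],"turn":0},{"fingers":0,"xyz":[0.0,0.06,-0.04],"turn":0},{"fingers":0,"xyz":[0,0.06,0],"turn":0},{"fingers":0,"xyz":[0,0,0],"turn":0},{"fingers":0,"xyz":[0,0,0],"turn":0}]}}

```text
clock: 16.8
eef_pos: [0.6866, 0.3604, 0.2612]
orientation: [0.542, 0.84, -0.001, -0.001]
contact_force: [-0.6, 0.1, 1.1]
width: 0.0007
finger_force: 0.0
```

Run:
```python
from h import *
st()
im2=env.snapshot('side'); im3=env.snapshot('scene')
b=cv2.resize(im2[210:310,225:325],(400,400),interpolation=cv2.INTER_CUBIC)
c=cv2.resize(im3[180:280,180:280],(400,400),interpolation=cv2.INTER_CUBIC)
cv2.imwrite('pics/w6.png',np.hstack([b,c])[:,:,::-1])
```

```text
t 16.8 z 0.2612 tool offset from axis d,r [0.0355 0.1821] yaw ydir 24.34 F tool [ 0.3 -0.5 -1.1] w 0.0007
```

View pics/w6.png

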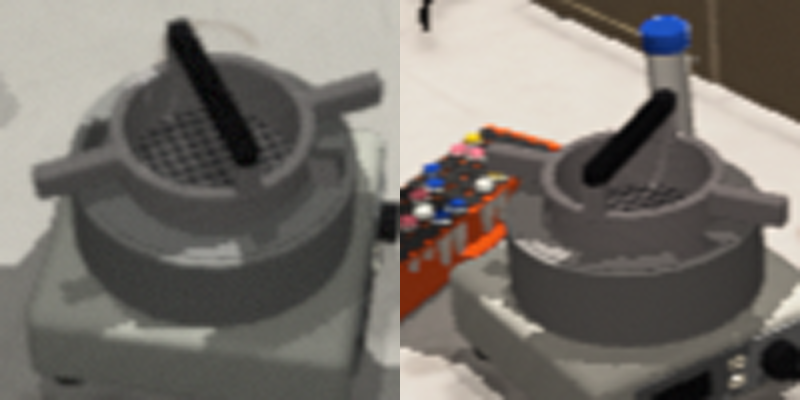

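The bar runs from (180,25) to (248,155) in the left (side) panel. The wing tips there are at about (40,180) and (375,88). I'll fit the pose to these points.

Run:
```python
from h import *
from scipy.optimize import least_squares
ps,pc=env.camera_params('side'),env.camera_params('scene')
S=[((53,0,88),(180,28)),((-53,0,88),(247,155)),((0,96,57),(41,181)),((0,-96,57),(377,88))]
K=[((53,0,88),(266,100)),((-53,0,88),(196,177)),((0,-96,57),(383,208))]
def res(v):
    Rz=R.from_euler('z',v[3]); o=[]
    for L,p,off in ((S,ps,(225,210)),(K,pc,(180,180))):
        for X,u in L: o+=list(proj(p,Rz.apply(np.array(X)/1e3)+v[:3])[0]-(np.array(u)/4+off))
    return np.array(o)
f=least_squares(res,[.535,.253,.07,-1.05]);print(f.x,np.degrees(f.x[3]),f.fun.round(1))
# calibrate height against collar top-outer rim silhouettes: left/right extremes predicted
for p,off in ((ps,(225,210)),(pc,(180,180))):
    t=np.linspace(0,2*np.pi,200);X=np.c_[C[0]+.076*np.cos(t),C[1]+.076*np.sin(t),np.full(200,.11)]
    q=(proj(p,X)-off)*4;print(q.min(0),q.max(0))
```

```text
[ 0.5338959   0.24873348  0.06410255 -1.09560043] -62.773280545623116 [-1.  -0.7  1.   1.4 -1.4  0.4  0.6 -0.5  1.  -1.4 -1.1  0.3  1.3  0.6]
[63.02124246 54.25846348] [354.28423916 265.24880262]
[ 97.91279902 136.86401867] [358.73560989 269.29230302]
```

```bash
python3 -c "from bench import env;print(env.close_job())"
```

```text
the job is handed in; nothing more can be done
None
```

The sieve is in the collar, turned about 58° clockwise by its wing and dropped into the locking notches. My camera fit puts its underside at about 64 mm, where locked is 66 mm. It is released, and I handed the job in at about 17 s; the hand-in did not return a verdict.

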